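Load the cruet tray, tall mill last

TASK

Load the two-bay wooden cruet tray for the table: first stand the salt shaker in the narrow bay, and only then the tall wooden pepper mill in the wide bay, so that the mill is never in the way. Keep both upright, set each down on the floor of its bay rather than dropping it, and let go.

Things in the scene. Friction and masses are not known exactly. Their poses are not given: they have to be found in the camera images.
- salt_shaker: clear glass salt shaker, rounded grey cap; round, 44 mm across up to 74 mm high, cap 34 mm, 90 mm tall, 0.1 kg. Origin: centre of underside, z up. Stands left or right of the tray; jars or the mill may stand 0.11 m or more ahead of or behind it (along x), so close the fingers along y. Grip about 55 mm above the underside.
- pepper_mill: tall mill of dark turned wood with a small metal knob; round, 170 mm tall, base 58 mm across, head 50 mm across (123 to 159 mm up; it does not turn), 0.18 kg. Origin: centre of underside, z up. Stands left or right of the tray, neighbours as for the shaker. Grip the head about 140 mm above the underside, closing along y.
- narrow_bay (a point): centre of the inner floor of the narrow bay of a dark wooden tray, fixed, at any yaw: 182 x 108 mm outside, floor 8 mm and wall tops 30 mm above the worktop, walls 8 mm thick, one divider. Bay inside: 66 mm along the tray (its x) by 92 mm across (its y). Its x axis points to the wide bay, centre 87 mm away; z up.
- wide_bay (a point): centre of the inner floor of the square wide bay of the same tray, 92 x 92 mm inside, floor 8 mm and wall tops 30 mm above the worktop; same axes as narrow_bay.
Things that resemble listed ones, but are neither listed nor needed, are in the scene too. What is meant by the pepper_mill is not blue, red or turquoise, and is the smaller of those in its own colour.

How it is judged (in metres and radians):
On the way, in this order (a step that is already met when the one before it is completed fails the run):
1. the salt shaker stands released on the floor of the narrow bay while the pepper mill is still outside the tray (horizontal distance between salt_shaker and narrow_bay below 0.03 m and z of salt_shaker in the frame of narrow_bay below 0.006 m and angle between salt_shaker's own z axis and vertical below 0.15 rad and contact force between the fingers and salt_shaker below 0.1 N and horizontal distance between pepper_mill and wide_bay above 0.1 m), for 0.2 s.
2. the pepper mill stands released on the floor of the wide bay (horizontal distance between pepper_mill and wide_bay below 0.03 m and z of pepper_mill in the frame of wide_bay below 0.006 m and angle between pepper_mill's own z axis and vertical below 0.15 rad and contact force between the fingers and pepper_mill below 0.1 N), for 0.2 s.
At the end, for the whole second after the job is handed in: the salt shaker stands upright (within 0.15 rad) and at rest on the floor of the narrow bay, its axis within 30 mm of the bay's centre, and the pepper mill likewise in the wide bay; both undersides within 6 mm of the bay floors (anywhere inside the walls will do) (horizontal distance between salt_shaker and narrow_bay below 0.03 m and z of salt_shaker in the frame of narrow_bay below 0.006 m and angle between each of salt_shaker, pepper_mill's own z axis and vertical below 0.15 rad and horizontal distance between pepper_mill and wide_bay below 0.03 m and z of pepper_mill in the frame of wide_bay below 0.006 m and linear speed of each of salt_shaker, pepper_mill below 0.02 m/s); the robot touches nothing.
It fails at once if the salt shaker or the pepper mill is tipped by more than 0.6 rad (angle between any of salt_shaker, pepper_mill's own z axis and vertical above 0.6 rad).
It fails at once if the salt shaker or the pepper mill is dropped: over its bay, more than 25 mm above the bay floor, with no finger touching it ((horizontal distance between salt_shaker and narrow_bay below 0.04 m and z of salt_shaker in the frame of narrow_bay above 0.025 m and contact force between the fingers and salt_shaker below 0.02 N) or (horizontal distance between pepper_mill and wide_bay below 0.04 m and z of pepper_mill in the frame of wide_bay above 0.025 m and contact force between the fingers and pepper_mill below 0.02 N)).
It also fails if it takes over 72 s, if anything falls off the work surface, if the arm or the gripper's body presses on something with over 40 N, if the wrist force passes 120 N, or if a joint passes its speed limit or range.

ROBOT

A 7-joint arm with a two-finger parallel gripper is mounted at the origin on a cart in front of the work surface, level with it; the furniture and walls round the work are solid. World frame = base frame: x ahead of the robot, y to its left, z up, the work surface at z = 0. Lengths are in m, angles in degrees, forces in N, time in s.
With the tool pointing down it reaches from about 0.425 to 0.825 m from the base axis. Payload 3.6 kg.
Tool frame: the origin (TCP) lies on the front face of the gripper's body, between the roots of the fingers; the fingertips stand 84 mm ahead of it and the grasp point (between the pads) lies tcp_to_grasp ahead of it (tcp_to_grasp is the distance from the TCP to the grasp point, in m); z points along the fingers, y is the line along which they close (so a half turn about z gives the same grasp; the last joint's range is limited). The gripper opens to 93 mm and grips with 3 to 60 N. Pads are 15 mm wide; open, the fingers measure 128 mm over their backs; the gripper's body (75 mm by 188 mm) begins 65 mm behind the grasp point.
Start: joints at [-72.565, 35.231, -0.722, 81.555, 0.464, 63.22, -2.315], TCP at [0.211, 0.615, 0.303] pointing down, gripper open.
Joint ranges: [-178.69, 178.69], [-17.37, 117.87], [-77.05, 75.6], [15.02, 138.74], [-78.02, 258.01], [0.78, 113.62], [-162.83, 162.83]. Speed limits (degrees/s): [159.86, 159.86, 180, 180, 180, 180, 180].

INTERFACE

Orientations are given as a 3x3 rotation matrix whose columns are the frame's x, y, z axes.
In Python, from workcell import * gives the robot as it stands.
- The arm moves only by the tool send_rows, never from a script. Its argument "commands" is a list of rows, each a list of 7 numbers: the shift along the tool's x, y, z in units of 150 mm (1.0 is 150 mm), then the turn, a rotation vector about the tool's x, y, z in units of 90 degrees (1.0 is 90 degrees), then the closure, from -1 (fully open) to 1 (shut). A call has 1 to 5 rows; each row is the pose to reach, as a shift and turn from the pose commanded when the call began, along the tool's axes at that moment; what a row does not reach only later rows make up. A row lasts 1/8 s, in which the tool goes at most 62.5 mm and 10.7 degrees, less where a joint would pass 70% of its speed; a pose out of reach is approached as far as the arm can. A call with a number of a shift or a turn outside -1 to 1 is refused whole. A call with a gripper value outside its range is refused whole. The fingers move at their own pace and stop on an object; "newtons" is the grip in N (left out, the last holds). Time passes only in rows, so rows that repeat a pose let the fingers close. It gives the time, the measured TCP pose, the force, the opening and the grip force at its end, in the units of the state.
- state(): the state, without advancing time (a new reading comes with each control period).
- snapshot(name): name is "scene" or "top"; returns a dict with "color" (480x640x3 uint8, red, green, blue), "range_z" (480x640 float32, m along the optical axis (not along the pixel's ray), 0 where there is no reading), "intrinsics" (3x3 intrinsics, pixels), "R" (3x3) and "t" (3): a world point X has camera coordinates R X + t. Camera axes: x right, y down, z forward; pixel columns grow to the right and rows downward; lengths in m; the calibration is good to about 2 mm. A picture is of the moment at which its call begins.
- sign_off(): hands the job in; it is judged then, once.
The state is a dict: "time": time; "joints": joint angles; "joint_velocities": joint speeds; "joint_efforts": joint torques, N m; "position": TCP position; "tcp_rot": TCP orientation; "wrist_force": force on the tool from outside, world axes, zero at the start; "wrist_torque": the same for the moment, N m; "opening": opening from 0.0 (shut) to 1.0 (fully open); "gripper_force": force on a finger pad.
Only numpy, scipy, OpenCV 4.12 (cv2) and the standard library are available. Lean on these libraries where they do the work, as an engineer would, in place of code of your own. Each camera call takes 0.05 s, during which the arm holds its last target. There are 200 camera calls.

## Working session

There is one attempt and no reset: what is moved stays moved. The work goes in short steps, Python scripts to look and compute and a tool call to move; the robot and the scene stay as the last step left them, time stands still between calls to the robot, and variables do not carry over. Pictures are saved under pics/ and viewed, at most 10 in all, crops included, and the job is handed in when it is done.

Besides the shell and the picture viewer there is one more tool, called after "Emit:" in YAML: its name, and indented under it one key for each argument. send_rows: Moves the arm, as the interface text tells. Its arguments: {"type":"object","properties":{"commands":{"type":"array","items":{"type":"array","items":{"type":"number"}}},"newtons":{"type":"number"}},"required":["commands"]}

```bash
mkdir -p pics; cat > h.py <<'E'
from workcell import *
import numpy as np, cv2
E
python3 - <<'E'
from h import *
for n in("scene","top"):
    s=snapshot(n); np.savez(f"{n}.npz",**s); cv2.imwrite(f"pics/{n}.png",s["color"][:,:,::-1])
    print(n,s["intrinsics"].round(1).tolist(),s["R"].round(3).tolist(),s["t"].round(3), (s["range_z"]>0).mean())
st=state(); print({k:st[k] for k in("time","position","tcp_rot","opening","wrist_force")})
try: print(tcp_to_grasp)
except Exception as e: print(e, [k for k in globals() if 'tcp' in k])
E
```

```text
scene [[468.6, 0.0, 320.8], [0.0, 468.6, 239.4], [0.0, 0.0, 1.0]] [[0.664, -0.747, 0.007], [-0.548, -0.494, -0.675], [0.508, 0.444, -0.738]] [-0.392  0.304  0.86 ] 0.9959765625
top [[451.9, 0.0, 319.1], [0.0, 451.9, 250.1], [0.0, 0.0, 1.0]] [[-0.351, -0.936, -0.01], [-0.879, 0.334, -0.34], [0.322, -0.111, -0.94]] [0.127 0.499 0.886] 0.9960807291666667
{'time': 0.1, 'position': array([0.21092859, 0.61428874, 0.30172976]), 'tcp_rot': array([[-9.45820551e-01,  3.24689035e-01, -7.18859937e-04],
       [ 3.24689830e-01,  9.45818128e-01, -2.14102112e-03],
       [-1.52553215e-05, -2.25842829e-03, -9.99997450e-01]]), 'opening': 1.0023918515081847, 'wrist_force': array([ 0.84346348,  0.63132719, -0.13024338])}
0.0653
```

View pics/scene.png

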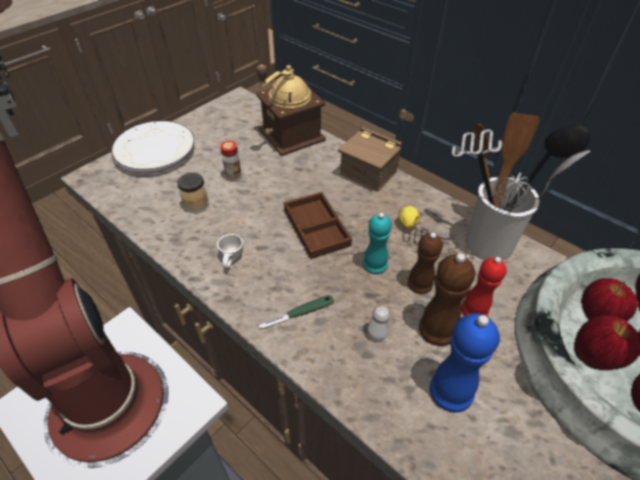

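View pics/top.png

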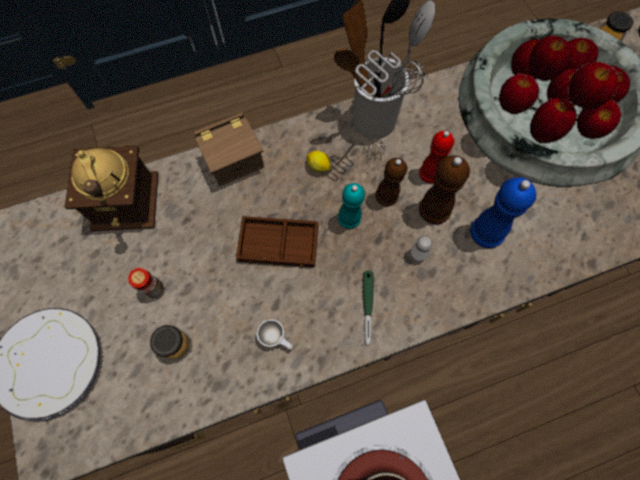

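The mill candidates are: small brown at scene (427,262) / top (391,180), large brown at (448,298) / (444,190), plus turquoise (377,242), red (488,285) and blue (465,365). I want the small brown one. The shaker candidates are: grey cap at scene (378,325) / top (421,249), and red cap at (230,155) / (145,283). I want the grey-capped one. The tray is at scene (317,225) / top (278,242), with the wide bay on the left in top.

```bash
cat >> h.py <<'E'
def cloud(s):
    v,u=np.mgrid[:480,:640]; K=s["intrinsics"]; z=s["range_z"]
    c=np.stack([(u-K[0,2])/K[0,0]*z,(v-K[1,2])/K[1,1]*z,z],-1)
    P=(c-s["t"])@s["R"]; P[z==0]=np.nan
    return P
def circ(p):  # circle fit
    A=np.c_[2*p,np.ones(len(p))]; x=np.linalg.lstsq(A,(p**2).sum(1),rcond=None)[0]
    return x[:2],np.sqrt(x[2]+x[:2]@x[:2])
E
python3 - <<'E'
from h import *
px={"scene":dict(mill=(427,262),big=(448,298),salt=(378,325),turq=(377,242),red=(488,285),blue=(465,365),tray=(317,225),redcap=(230,155),screw=(300,312),cup=(229,248)),
"top":dict(mill=(391,180),big=(444,190),salt=(421,249),turq=(350,206),red=(436,156),blue=(502,214),tray=(278,242),redcap=(145,283),screw=(369,300),cup=(270,333))}
clip=[]
for n in px:
    s=dict(np.load(n+".npz")); P=cloud(s); 
    print(n,"table z",np.nanmedian(P[...,2]))
    m=((P[...,2]>0.012)&(P[...,2]<0.4)).astype(np.uint8)
    for k,(u,v) in px[n].items():
        if k=="tray":
            sub=np.zeros_like(m); sub[v-60:v+60,u-60:u+60]=1
            q=P[(sub>0)&(P[...,2]>0.022)&(P[...,2]<0.034)]
            d=s["color"].astype(int); 
            # connected component containing the wall tops
            M=((sub>0)&(P[...,2]>0.022)&(P[...,2]<0.034)).astype(np.uint8)
            nl,L,stt,_=cv2.connectedComponentsWithStats(M); i=1+np.argmax(stt[1:,4]); q=P[L==i]
            r=cv2.minAreaRect((q[:,:2]*1000).astype(np.float32)); print(k,len(q),r,cv2.boxPoints(r).round().tolist())
            c=np.array(r[0])/1000; b=cv2.boxPoints(r)/1000; e=b[1]-b[0]; e2=b[2]-b[1]; ax=e if np.hypot(*e)>np.hypot(*e2) else e2; ax/=np.hypot(*ax); ay=np.array([-ax[1],ax[0]])
            w=(q[:,:2]-c); a=w@ax; bb=w@ay; print(" ax",ax,"deg",np.degrees(np.arctan2(ax[1],ax[0])))
            h,ed=np.histogram(a[abs(bb)<.04],bins=np.arange(-.1,.1,.005)); print(dict(zip((ed[:-1]*1000).round().astype(int).tolist(),h.tolist())))
            continue
        nl,L=cv2.connectedComponents(m); i=L[v,u]
        if i==0: print(k,"no label",P[v,u]); continue
        # local: points within 7cm horizontally of seed point
        q=P[(L==i)]; q=q[np.hypot(*(q[:,:2]-P[v,u,:2]).T)<0.045]; zt=np.percentile(q[:,2],99.5)
        out=[]
        for lo,hi in ((.01,.05),(.05,.1),(.124,.158)):
            t=q[(q[:,2]>lo)&(q[:,2]<hi)]
            if len(t)>15: c,r=circ(t[:,:2]); out.append((c.round(3).tolist(),round(float(r),3)))
        print(k,"top z %.3f"%zt, q[q[:,2]>zt-.006][:,:2].mean(0).round(3),out)
im=cv2.imread("pics/scene.png")[200:380,330:520]; cv2.imwrite("pics/crop.png",cv2.resize(im,None,fx=3,fy=3,interpolation=cv2.INTER_CUBIC))
E
```

```text
scene table z -0.0004414361946518396
mill top z 0.170 [ 0.609 -0.275] [([0.615, -0.272], 0.026), ([0.613, -0.273], 0.02), ([0.607, -0.276], 0.018)]
big top z 0.231 [ 0.541 -0.361] [([0.537, -0.365], 0.034), ([0.535, -0.365], 0.028), ([0.539, -0.363], 0.028)]
salt top z 0.091 [ 0.447 -0.28 ] [([0.447, -0.279], 0.02), ([0.445, -0.281], 0.013)]
turq top z 0.170 [ 0.586 -0.165] [([0.592, -0.164], 0.026), ([0.589, -0.165], 0.02), ([0.584, -0.167], 0.018)]
red top z 0.170 [ 0.637 -0.4  ] [([0.635, -0.399], 0.026), ([0.633, -0.399], 0.019), ([0.633, -0.4], 0.018)]
blue top z 0.241 [ 0.444 -0.453] [([0.441, -0.457], 0.037), ([0.439, -0.456], 0.031), ([0.441, -0.455], 0.026)]
tray 877 ((589.8609619140625, 17.04351043701172), (187.12156677246094, 108.4427719116211), 65.01862335205078) [[501.0, -45.0], [599.0, -91.0], [679.0, 79.0], [580.0, 125.0]]
 ax [0.42232367 0.9064451 ] deg 65.018616
{-100: 0, -95: 37, -90: 81, -85: 21, -80: 0, -75: 0, -70: 0, -65: 0, -60: 0, -55: 0, -50: 0, -45: 0, -40: 0, -35: 0, -30: 0, -25: 0, -20: 65, -15: 58, -10: 7, -5: 0, 0: 0, 5: 0, 10: 0, 15: 0, 20: 0, 25: 0, 30
[... 996 characters left out ...]
14 ((590.8280029296875, 16.526535034179688), (182.49868774414062, 109.73828887939453), 65.1013412475586) [[503.0, -43.0], [602.0, -89.0], [679.0, 76.0], [579.0, 122.0]]
 ax [0.42101437 0.90705395] deg 65.10135
{-100: 0, -95: 17, -90: 63, -85: 27, -80: 0, -75: 0, -70: 0, -65: 0, -60: 0, -55: 0, -50: 0, -45: 0, -40: 0, -35: 0, -30: 0, -25: 0, -20: 41, -15: 67, -10: 9, -5: 0, 0: 0, 5: 0, 10: 0, 15: 0, 20: 0, 25: 0, 30: 0, 35: 0, 40: 0, 45: 0, 50: 0, 55: 0, 60: 0, 65: 0, 70: 0, 75: 0, 80: 51, 85: 64, 90: 8}
redcap top z 0.111 [0.581 0.317] [([0.582, 0.317], 0.022), ([0.582, 0.317], 0.022)]
screw top z 0.019 [ 0.392 -0.13 ] [([0.392, -0.13], 0.022)]
cup no label [0.39692822 0.10256166 0.00436679]
```

View pics/crop.png

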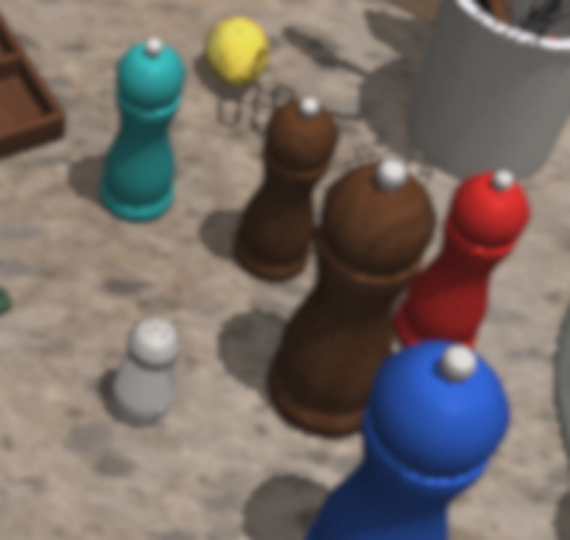

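The crop shows the smaller brown mill (knob at crop 308,105, 170 mm tall) and the grey-capped shaker (155,345, 91 mm tall). Both heights match the description. The tray centre is (0.590, 0.017) with its axis at 65°. From that, the narrow bay is at (0.569, -0.028) and the wide bay at (0.606, 0.051).

I'll write a helper that converts a target into row numbers, then start moving.

```bash
cat >> h.py <<'E'
from scipy.spatial.transform import Rotation as Ro
def rowto(p,yaw,pose=None):
    "row (units) to TCP p with tool y at world angle yaw, pointing down; returns also pose after"
    st=state(); R0,p0=pose or (st["tcp_rot"],st["position"])
    a=np.radians(yaw); y=np.array([np.cos(a),np.sin(a),0]); z=np.array([0,0,-1.]); R=np.c_[np.cross(y,z),y,z]
    d=R0.T@(np.array(p)-p0)/.15; w=Ro.from_matrix(R0.T@R).as_rotvec()/(np.pi/2)
    print(p,yaw,"row",np.r_[d,w].round(3).tolist(),"rows>=",round(max(np.linalg.norm(d)*150/62.5,np.linalg.norm(w)*90/10.7),1))
    return R,np.array(p)
def where():
    st=state(); print(st["time"],st["position"].round(4),"yaw",np.degrees(np.arctan2(st["tcp_rot"][1,1],st["tcp_rot"][0,1])).round(1),"F",st["wrist_force"].round(2),"open",round(st["opening"],3),"grip",st["gripper_force"])
E
python3 - <<'E'
from h import *
where(); q=None
for p,y in (((.33,.50,.35),20),((.46,.40,.35),-33),((.50,.27,.35),-80),((.50,.13,.35),-90),((.50,-.02,.35),-90),((.47,-.16,.35),-90),((.447,-.279,.30),-90)): q=rowto(p,y,q)
E
```

```text
0.1 [0.2109 0.6143 0.3017] yaw 71.1 F [ 0.84  0.63 -0.13] open 1.002 grip 0.0
(0.33, 0.5, 0.35) 20 row [-0.998, -0.464, -0.321, -0.001, 0.001, 0.567] rows>= 4.8
(0.46, 0.4, 0.35) -33 row [-0.923, 0.586, 0.0, 0.0, 0.0, 0.589] rows>= 5.0
(0.5, 0.27, 0.35) -80 row [-0.582, 0.696, 0.0, 0.0, 0.0, 0.522] rows>= 4.4
(0.5, 0.13, 0.35) -90 row [-0.162, 0.919, 0.0, 0.0, 0.0, 0.111] rows>= 2.2
(0.5, -0.02, 0.35) -90 row [-0.0, 1.0, 0.0, 0.0, 0.0, 0.0] rows>= 2.4
(0.47, -0.16, 0.35) -90 row [-0.2, 0.933, 0.0, 0.0, 0.0, 0.0] rows>= 2.3
(0.447, -0.279, 0.3) -90 row [-0.153, 0.793, 0.333, 0.0, 0.0, 0.0] rows>= 2.1
```

Emit:
send_rows:
  commands:
    - [-0.998,-0.464,-0.32,0,0,0.567,-1]
    - [-0.998,-0.464,-0.32,0,0,0.567,-1]
    - [-0.998,-0.464,-0.32,0,0,0.567,-1]
    - [-0.998,-0.464,-0.32,0,0,0.567,-1]
    - [-0.998,-0.464,-0.32,0,0,0.567,-1]

```text
time: 0.72
position: [0.3306, 0.4995, 0.3506]
tcp_rot: [[-0.336, 0.942, -0.001], [0.942, 0.336, -0.0], [-0.0, -0.001, -1.0]]
wrist_force: [-0.8, -0.4, 0.1]
opening: 1.002
gripper_force: 0.0
```

Emit:
send_rows:
  commands:
    - [-0.92,0.585,0,0,0,0.58,-1]
    - [-0.92,0.585,0,0,0,0.58,-1]
    - [-0.92,0.585,0,0,0,0.58,-1]
    - [-0.92,0.585,0,0,0,0.58,-1]
    - [-0.92,0.585,0,0,0,0.58,-1]

```text
time: 1.35
position: [0.4601, 0.3999, 0.3501]
tcp_rot: [[0.539, 0.843, -0.001], [0.843, -0.539, -0.001], [-0.001, -0.001, -1.0]]
wrist_force: [-0.7, -0.3, -0.2]
opening: 0.998
gripper_force: 0.0
```

Emit:
send_rows:
  commands:
    - [-0.58,0.7,0,0,0,0.53,-1]
    - [-0.58,0.7,0,0,0,0.53,-1]
    - [-0.58,0.7,0,0,0,0.53,-1]
    - [-0.58,0.7,0,0,0,0.53,-1]
    - [-0.58,0.7,0,0,0,0.53,-1]

```text
time: 1.98
position: [0.502, 0.2709, 0.3502]
tcp_rot: [[0.985, 0.172, -0.001], [0.172, -0.985, -0.001], [-0.001, 0.0, -1.0]]
wrist_force: [0.5, -0.0, 0.0]
opening: 1.001
gripper_force: 0.0
```

Emit:
send_rows:
  commands:
    - [-0.16,0.92,0,0,0,0.11,-1]
    - [-0.16,0.92,0,0,0,0.11,-1]
    - [-0.16,0.92,0,0,0,0.11,-1]

```text
time: 2.35
position: [0.5025, 0.1258, 0.3512]
tcp_rot: [[1.0, -0.004, 0.0], [-0.004, -1.0, -0.002], [0.0, 0.002, -1.0]]
wrist_force: [-0.0, 0.9, -0.0]
opening: 1.001
gripper_force: 0.0
```

Emit:
send_rows:
  commands:
    - [0,1.0,0,0,0,0,-1]
    - [0,1.0,0,0,0,0,-1]
    - [0,1.0,0,0,0,0,-1]

```text
time: 2.72
position: [0.503, -0.0224, 0.351]
tcp_rot: [[1.0, -0.001, 0.0], [-0.001, -1.0, -0.001], [0.0, 0.001, -1.0]]
wrist_force: [-0.9, -0.1, 0.2]
opening: 0.999
gripper_force: 0.0
```

Emit:
send_rows:
  commands:
    - [-0.2,0.93,0,0,0,0,-1]
    - [-0.2,0.93,0,0,0,0,-1]
    - [-0.2,0.93,0,0,0,0,-1]

```text
time: 3.1
position: [0.4726, -0.1622, 0.3511]
tcp_rot: [[1.0, -0.003, 0.0], [-0.003, -1.0, -0.001], [0.0, 0.001, -1.0]]
wrist_force: [0.7, 0.5, -0.1]
opening: 1.001
gripper_force: 0.0
```

```bash
python3 - <<'E'
from h import *
where(); q=None
for p,y in (((.447,-.279,.25),-90),((.447,-.279,.121),-90)): q=rowto(p,y,q)
E
```

```text
3.1 [ 0.4726 -0.1622  0.3511] yaw -90.2 F [ 0.68  0.45 -0.15] open 1.001 grip 0.0
(0.447, -0.279, 0.25) -90 row [-0.169, 0.778, 0.675, 0.001, -0.0, -0.002] rows>= 2.5
(0.447, -0.279, 0.121) -90 row [0.0, 0.0, 0.86, 0.0, 0.0, 0.0] rows>= 2.1
```

Emit:
send_rows:
  commands:
    - [-0.17,0.78,0.1,0,0,0,-1]
    - [-0.17,0.78,0.3,0,0,0,-1]
    - [-0.17,0.78,0.68,0,0,0,-1]
    - [-0.17,0.78,0.68,0,0,0,-1]
    - [-0.17,0.78,0.68,0,0,0,-1]

```text
time: 3.72
position: [0.4506, -0.2748, 0.2499]
tcp_rot: [[1.0, 0.007, 0.002], [0.007, -1.0, -0.0], [0.002, 0.0, -1.0]]
wrist_force: [0.8, -0.2, -0.5]
opening: 0.999
gripper_force: 0.0
```

Emit:
send_rows:
  commands:
    - [0,0,0.2,0,0,0,-1]
    - [0,0,0.4,0,0,0,-1]
    - [0,0,0.6,0,0,0,-1]
    - [0,0,0.86,0,0,0,-1]
    - [0,0,0.86,0,0,0,-1]

```text
time: 4.35
position: [0.4501, -0.2743, 0.1199]
tcp_rot: [[1.0, 0.007, -0.0], [0.007, -1.0, 0.002], [-0.0, -0.002, -1.0]]
wrist_force: [-0.3, 0.2, 0.2]
opening: 1.002
gripper_force: 0.0
```

```bash
python3 - <<'E'
from h import *
where()
s=snapshot("scene"); cv2.imwrite("pics/g1.png",cv2.resize(s["color"][200:400,260:500,::-1],None,fx=2.5,fy=2.5))
E
```

```text
4.35 [ 0.4501 -0.2743  0.1199] yaw -89.6 F [-0.31  0.17  0.25] open 1.002 grip 0.0
```

View pics/g1.png

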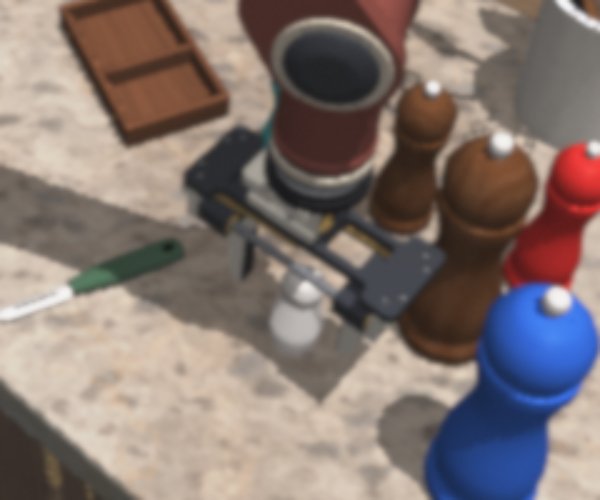

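The shaker (crop 297,310) is between the open fingers (240,255 and 350,340). I'll centre the last few millimetres and close.

Emit:
send_rows:
  commands:
    - [-0.02,0.03,0,0,0,0,-1]
    - [-0.02,0.03,0,0,0,0,-0.3]
    - [-0.02,0.03,0,0,0,0,0.2]
    - [-0.02,0.03,0,0,0,0,1]
    - [-0.02,0.03,0,0,0,0,1]
  newtons: 12

```text
time: 5.03
position: [0.446, -0.2801, 0.1198]
tcp_rot: [[1.0, 0.004, -0.0], [0.004, -1.0, 0.0], [-0.0, -0.0, -1.0]]
wrist_force: [0.9, -0.6, 0.4]
opening: 0.616
gripper_force: 0.0
```

Emit:
send_rows:
  commands:
    - [0,0,0,0,0,0,1]
    - [0,0,0,0,0,0,1]
    - [0,0,0,0,0,0,1]
    - [0,0,-0.05,0,0,0,1]
    - [0,0,-0.1,0,0,0,1]

```text
time: 5.65
position: [0.4459, -0.2803, 0.1353]
tcp_rot: [[1.0, 0.004, -0.0], [0.004, -1.0, -0.0], [-0.0, 0.0, -1.0]]
wrist_force: [0.5, 0.9, -1.7]
opening: 0.426
gripper_force: 11.8
```

Gripped. I'll lift, then turn to yaw -30 while carrying so the gripper body stays clear of the turquoise mill.

Emit:
send_rows:
  commands:
    - [0,0,-0.25,0,0,0,1]
    - [0,0,-0.5,0,0,0,1]
    - [0,0,-0.75,0,0,0,1]
    - [0,0,-1.0,0,0,0,1]
    - [0,0,-1.0,0,0,0,1]

```text
time: 6.28
position: [0.4467, -0.2814, 0.2879]
tcp_rot: [[1.0, 0.004, 0.006], [0.004, -1.0, -0.004], [0.006, 0.004, -1.0]]
wrist_force: [0.7, 0.1, -1.7]
opening: 0.429
gripper_force: 11.8
```

```bash
python3 - <<'E'
from h import *
where(); q=None
for p,y in (((.51,-.14,.29),-60),((.568,-.028,.26),-30),((.568,-.028,.14),-30)): q=rowto(p,y,q)
E
```

```text
6.275 [ 0.4467 -0.2814  0.2879] yaw -89.8 F [ 0.72  0.11 -1.74] open 0.429 grip 11.811934394718264
(0.51, -0.14, 0.29) -60 row [0.426, -0.941, -0.015, 0.003, -0.003, -0.331] rows>= 2.8
(0.568, -0.028, 0.26) -30 row [0.708, -0.453, 0.2, 0.0, 0.0, -0.333] rows>= 2.8
(0.568, -0.028, 0.14) -30 row [0.0, 0.0, 0.8, 0.0, 0.0, 0.0] rows>= 1.9
```

Emit:
send_rows:
  commands:
    - [0.08,-0.18,0,0,0,-0.07,1]
    - [0.17,-0.37,0,0,0,-0.13,1]
    - [0.26,-0.56,0,0,0,-0.2,1]
    - [0.34,-0.75,0,0,0,-0.27,1]
    - [0.43,-0.94,0,0,0,-0.33,1]

```text
time: 6.9
position: [0.5094, -0.1376, 0.2836]
tcp_rot: [[0.865, 0.501, -0.003], [0.501, -0.865, 0.001], [-0.002, -0.002, -1.0]]
wrist_force: [0.5, -0.1, -1.0]
opening: 0.424
gripper_force: 11.8
```

Emit:
send_rows:
  commands:
    - [0.18,-0.11,0.05,0,0,-0.08,1]
    - [0.36,-0.23,0.1,0,0,-0.17,1]
    - [0.54,-0.34,0.15,0,0,-0.25,1]
    - [0.71,-0.45,0.2,0,0,-0.33,1]
    - [0.71,-0.45,0.2,0,0,-0.33,1]

```text
time: 7.52
position: [0.5683, -0.0239, 0.2526]
tcp_rot: [[0.501, 0.865, -0.004], [0.865, -0.501, 0.002], [0.0, -0.004, -1.0]]
wrist_force: [0.4, -1.1, -0.5]
opening: 0.427
gripper_force: 11.8
```

```bash
python3 - <<'E'
from h import *
where(); rowto((.568,-.028,.145),-30)
s=snapshot("scene"); cv2.imwrite("pics/p1.png",cv2.resize(s["color"][120:320,220:460,::-1],None,fx=2.5,fy=2.5))
E
```

```text
7.525 [ 0.5683 -0.0239  0.2526] yaw -30.1 F [ 0.45 -1.08 -0.45] open 0.427 grip 11.812796419735605
(0.568, -0.028, 0.145) -30 row [-0.025, 0.015, 0.717, -0.003, -0.0, -0.001] rows>= 1.7
```

View pics/p1.png

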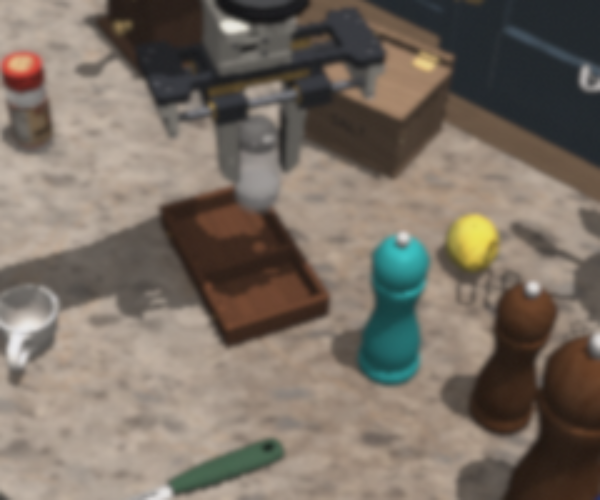

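The shaker hangs upright at crop (258,175), above the tray (245,265). I'll check the placement pose for obstacles (the box at 390,100) before lowering.

```bash
python3 - <<'E'
from h import *
def clr(c,yaw,z):
    a=np.radians(yaw); d=np.array([np.cos(a),np.sin(a)]); n=np.array([-d[1],d[0]])
    best=[]
    for f in("scene","top"):
        P=cloud(dict(np.load(f+".npz"))).reshape(-1,3); P=P[(P[:,2]>z)&(P[:,2]<.5)&(np.hypot(P[:,0],P[:,1])>.35)&(P[:,0]<1.1)]
        w=P[:,:2]-c; g=np.hypot(np.maximum(abs(w@d)-.094,0),np.maximum(abs(w@n)-.0375,0)); i=g.argmin(); best.append((g[i].round(3),P[i].round(3).tolist()))
    print(c,yaw,best)
clr([.568,-.028],-30,.115); clr([.612,-.273],-78,.19); clr([.612,-.273],-90,.19)
for y in(-78,-60,-30,-90): clr([.606,.051],y,.19)
E
```

```text
[0.568, -0.028] -30 [(np.float64(0.053), [0.588, -0.144, 0.15]), (np.float64(0.047), [0.597, -0.143, 0.123])]
[0.612, -0.273] -78 [(np.float64(0.028), [0.566, -0.372, 0.206]), (np.float64(0.019), [0.57, -0.347, 0.196])]
[0.612, -0.273] -90 [(np.float64(0.01), [0.566, -0.372, 0.206]), (np.float64(0.004), [0.57, -0.348, 0.198])]
[0.606, 0.051] -78 [(np.float64(0.168), [0.704, 0.298, 0.261]), (np.float64(0.169), [0.706, 0.298, 0.266])]
[0.606, 0.051] -60 [(np.float64(0.185), [0.704, 0.298, 0.261]), (np.float64(0.186), [0.702, 0.3, 0.27])]
[0.606, 0.051] -30 [(np.float64(0.201), [0.719, -0.223, 0.292]), (np.float64(0.201), [0.722, -0.222, 0.294])]
[0.606, 0.051] -90 [(np.float64(0.164), [0.704, 0.298, 0.261]), (np.float64(0.165), [0.706, 0.298, 0.266])]
```

Emit:
send_rows:
  commands:
    - [-0.02,0.02,0,0,0,0,1]
    - [-0.02,0.02,0.05,0,0,0,1]
    - [-0.02,0.02,0.1,0,0,0,1]

```text
time: 7.95
position: [0.5693, -0.0323, 0.2393]
tcp_rot: [[0.507, 0.862, -0.0], [0.862, -0.507, -0.0], [-0.0, -0.0, -1.0]]
wrist_force: [-0.9, -0.1, -1.0]
opening: 0.424
gripper_force: 11.8
```

Emit:
send_rows:
  commands:
    - [0.02,-0.02,0.15,0,0,0,1]
    - [0.02,-0.02,0.3,0,0,0,1]
    - [0.02,-0.02,0.45,0,0,0,1]
    - [0.02,-0.02,0.6,0,0,0,1]
    - [0.02,-0.02,0.66,0,0,0,1]

```text
time: 8.57
position: [0.5677, -0.0274, 0.1392]
tcp_rot: [[0.506, 0.862, -0.003], [0.862, -0.506, 0.0], [-0.001, -0.003, -1.0]]
wrist_force: [-0.5, -0.3, -0.4]
opening: 0.422
gripper_force: 11.8
```

Emit:
send_rows:
  commands:
    - [0,0,0,0,0,0,1]
    - [0,0,0,0,0,0,1]

```text
time: 8.82
position: [0.5691, -0.0275, 0.1415]
tcp_rot: [[0.506, 0.863, 0.002], [0.863, -0.506, -0.0], [0.001, 0.001, -1.0]]
wrist_force: [-0.0, -0.4, -1.4]
opening: 0.428
gripper_force: 11.8
```

Emit:
send_rows:
  commands:
    - [0,0,0.03,0,0,0,1]
    - [0,0,0.06,0,0,0,1]
    - [0,0,0.075,0,0,0,1]
    - [0,0,0.075,0,0,0,1]

```text
time: 9.32
position: [0.5685, -0.0273, 0.1293]
tcp_rot: [[0.506, 0.863, -0.001], [0.863, -0.506, -0.0], [-0.0, -0.0, -1.0]]
wrist_force: [-0.6, -0.5, -0.5]
opening: 0.426
gripper_force: 11.8
```

Emit:
send_rows:
  commands:
    - [0,0,0.008,0,0,0,1]
    - [0,0,0.016,0,0,0,1]
    - [0,0,0.016,0,0,0,1]

```text
time: 9.7
position: [0.5687, -0.0274, 0.1276]
tcp_rot: [[0.506, 0.863, 0.0], [0.863, -0.506, 0.0], [0.0, 0.0, -1.0]]
wrist_force: [-1.3, -0.7, 3.2]
opening: 0.429
gripper_force: 12.1
```

The upward force of 3.2 N at the expected height shows contact. Releasing.

Emit:
send_rows:
  commands:
    - [0,0,0,0,0,0,0]
    - [0,0,0,0,0,0,-0.3]
    - [0,0,0,0,0,0,-0.8]
    - [0,0,0,0,0,0,-0.8]
    - [0,0,0,0,0,0,-0.8]

```text
time: 10.32
position: [0.5686, -0.0273, 0.127]
tcp_rot: [[0.506, 0.863, -0.0], [0.863, -0.506, -0.0], [-0.0, -0.0, -1.0]]
wrist_force: [0.4, -0.3, -0.4]
opening: 0.872
gripper_force: 0.0
```

Emit:
send_rows:
  commands:
    - [0,0,-0.1,0,0,0,-0.8]
    - [0,0,-0.3,0,0,0,-0.8]
    - [0,0,-0.5,0,0,0,-0.8]
    - [0,0,-0.75,0,0,0,-0.8]
    - [0,0,-1.0,0,0,0,-0.8]

```text
time: 10.95
position: [0.5684, -0.0274, 0.2794]
tcp_rot: [[0.506, 0.863, 0.001], [0.863, -0.506, -0.0], [0.0, 0.001, -1.0]]
wrist_force: [0.6, 0.5, 0.4]
opening: 0.9
gripper_force: 0.0
```

Emit:
send_rows:
  commands:
    - [0,0,-0.3,0,0,0,-0.8]
    - [0,0,-0.6,0,0,0,-0.8]
    - [0,0,-0.6,0,0,0,-0.8]

```text
time: 11.32
position: [0.5698, -0.0283, 0.3722]
tcp_rot: [[0.506, 0.862, 0.01], [0.862, -0.506, -0.0], [0.005, 0.009, -1.0]]
wrist_force: [-0.2, 0.1, -1.0]
opening: 0.901
gripper_force: 0.0
```

```bash
python3 - <<'E'
from h import *
where(); q=None
for f in("scene","top"):
    s=snapshot(f); np.savez(f+"2.npz",**s); P=cloud(s); w=np.hypot(P[...,0]-.569,P[...,1]+.028)
    q_=P[(w<.035)&(P[...,2]>.05)&(P[...,2]<.13)]; print(f,len(q_), q_[:,2].max(), q_.mean(0), q_[q_[:,2]>.092].mean(0))
    m=P[(np.hypot(P[...,0]-.612,P[...,1]+.273)<.035)&(P[...,2]>.163)]; print("mill",len(m),m.mean(0) if len(m) else 0)
for p,y in (((.59,-.13,.36),-50),((.612,-.274,.32),-78),((.612,-.274,.206),-78)): q=rowto(p,y,q)
cv2.imwrite("pics/p2.png",cv2.resize(s["color"][100:300,200:520,::-1],None,fx=2.5,fy=2.5))
E
```

```text
11.325 [ 0.5698 -0.0283  0.3722] yaw -30.4 F [-0.23  0.06 -0.96] open 0.901 grip 0.0
scene 324 0.09944969035234748 [ 0.56214894 -0.03020134  0.07708783] [ 0.56730967 -0.02459734  0.09537741]
mill 30 [ 0.60869328 -0.27479459  0.16804266]Traceback (most recent call last):
  File "<stdin>", line 5, in <module>
    return umr_maximum(a, axis, None, out, keepdims, initial, where)
ValueError: zero-size array to reduction operation maximum which has no identity
```

In the scene view the shaker's top is at 0.098–0.099 m (8 mm floor plus 90 mm), at about (0.567, -0.025), so it is standing in the bay. In the top view the arm hides it. Next is the mill.

```bash
python3 - <<'E'
from h import *
where(); q=None
for p,y in (((.59,-.14,.375),-60),((.611,-.274,.34),-78),((.611,-.274,.206),-78)): q=rowto(p,y,q)
E
```

```text
11.425 [ 0.5682 -0.0274  0.3678] yaw -30.4 F [-0.6   0.82 -0.53] open 0.899 grip 0.0
(0.59, -0.14, 0.375) -60 row [-0.574, 0.505, -0.048, 0.0, -0.001, 0.329] rows>= 2.8
(0.611, -0.274, 0.34) -78 row [-0.325, 0.844, 0.233, 0.0, 0.0, 0.2] rows>= 2.2
(0.611, -0.274, 0.206) -78 row [0.0, 0.0, 0.893, 0.0, 0.0, 0.0] rows>= 2.1
```

Emit:
send_rows:
  commands:
    - [-0.29,0.25,-0.05,0,0,0.11,-0.7]
    - [-0.57,0.5,-0.05,0,0,0.22,-0.7]
    - [-0.57,0.5,-0.05,0,0,0.33,-0.7]
    - [-0.57,0.5,-0.05,0,0,0.33,-0.7]
    - [-0.57,0.5,-0.05,0,0,0.33,-0.7]

```text
time: 12.05
position: [0.59, -0.1376, 0.3736]
tcp_rot: [[0.865, 0.502, -0.002], [0.502, -0.865, 0.001], [-0.001, -0.002, -1.0]]
wrist_force: [0.2, -0.3, 0.1]
opening: 0.849
gripper_force: 0.0
```

Emit:
send_rows:
  commands:
    - [-0.11,0.28,0,0,0,0.1,-0.7]
    - [-0.22,0.56,0.1,0,0,0.2,-0.7]
    - [-0.33,0.84,0.23,0,0,0.2,-0.7]
    - [-0.33,0.84,0.23,0,0,0.2,-0.7]
    - [-0.33,0.84,0.23,0,0,0.2,-0.7]

```text
time: 12.68
position: [0.6105, -0.2713, 0.34]
tcp_rot: [[0.978, 0.209, 0.0], [0.209, -0.978, 0.002], [0.001, -0.002, -1.0]]
wrist_force: [1.1, 0.6, 0.9]
opening: 0.848
gripper_force: 0.0
```

```bash
python3 - <<'E'
from h import *
where(); q=None
q=rowto((.611,-.274,.206),-78,q)
s=snapshot("scene"); cv2.imwrite("pics/g2.png",cv2.resize(s["color"][170:370,330:570,::-1],None,fx=2.5,fy=2.5))
E
```

```text
12.675 [ 0.6105 -0.2713  0.34  ] yaw -77.9 F [1.11 0.55 0.88] open 0.848 grip 0.0
(0.611, -0.274, 0.206) -78 row [-0.001, 0.02, 0.893, -0.001, -0.0, 0.001] rows>= 2.1
```

View pics/g2.png

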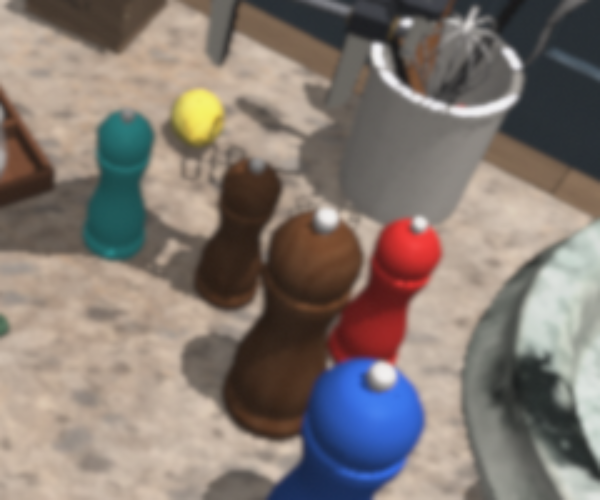

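The small brown mill (crop 240,230) stands undisturbed under the open fingers (220,30 and 345,80). Descending.

Emit:
send_rows:
  commands:
    - [0,0.02,0.2,0,0,0,-0.7]
    - [0,0.02,0.4,0,0,0,-0.7]
    - [0,0.02,0.6,0,0,0,-0.7]
    - [0,0.02,0.8,0,0,0,-0.7]
    - [0,0.02,0.89,0,0,0,-0.7]

```text
time: 13.35
position: [0.6112, -0.2731, 0.2056]
tcp_rot: [[0.978, 0.21, -0.001], [0.21, -0.978, 0.002], [-0.0, -0.002, -1.0]]
wrist_force: [-0.2, -0.5, -0.5]
opening: 0.849
gripper_force: 0.0
```

Emit:
send_rows:
  commands:
    - [0,0,0,0,0,0,-0.4]
    - [0,0,0,0,0,0,0]
    - [0,0,0,0,0,0,1]
    - [0,0,0,0,0,0,1]
    - [0,0,0,0,0,0,1]
  newtons: 15

```text
time: 13.98
position: [0.611, -0.276, 0.2077]
tcp_rot: [[0.978, 0.207, 0.002], [0.207, -0.978, -0.0], [0.002, 0.001, -1.0]]
wrist_force: [0.3, 1.0, 3.5]
opening: 0.507
gripper_force: 15.0
```

Emit:
send_rows:
  commands:
    - [0,0,0,0,0,0,1]
    - [0,0,0,0,0,0,1]
    - [0,0,-0.03,0,0,0,1]
    - [0,0,-0.1,0,0,0,1]
    - [0,0,-0.15,0,0,0,1]

```text
time: 14.6
position: [0.6105, -0.276, 0.2294]
tcp_rot: [[0.978, 0.206, -0.0], [0.206, -0.978, -0.0], [-0.0, 0.0, -1.0]]
wrist_force: [-0.1, 0.3, -2.2]
opening: 0.511
gripper_force: 15.0
```

Emit:
send_rows:
  commands:
    - [0,0,-0.2,0,0,0,1]
    - [0,0,-0.4,0,0,0,1]
    - [0,0,-0.6,0,0,0,1]
    - [0,0,-0.8,0,0,0,1]
    - [0,0,-1.0,0,0,0,1]

```text
time: 15.22
position: [0.6103, -0.2758, 0.3804]
tcp_rot: [[0.979, 0.206, -0.0], [0.206, -0.979, -0.0], [-0.0, 0.0, -1.0]]
wrist_force: [-0.2, 0.3, -2.1]
opening: 0.504
gripper_force: 15.0
```

Emit:
send_rows:
  commands:
    - [0,0,-0.1,0,0,0,1]
    - [0,0,-0.25,0,0,0,1]
    - [0,0,-0.25,0,0,0,1]
    - [0,0,-0.25,0,0,0,1]

```text
time: 15.72
position: [0.6103, -0.2756, 0.4152]
tcp_rot: [[0.978, 0.206, -0.002], [0.206, -0.978, 0.001], [-0.002, -0.002, -1.0]]
wrist_force: [-0.5, 0.0, -2.5]
opening: 0.506
gripper_force: 15.0
```

```bash
python3 - <<'E'
from h import *
where(); q=None
for p,y in (((.615,-.15,.415),-78),((.615,-.02,.415),-78),((.606,.051,.38),-78),((.606,.051,.25),-78)): q=rowto(p,y,q)
E
```

```text
15.725 [ 0.6103 -0.2756  0.4152] yaw -78.1 F [-0.52  0.04 -2.52] open 0.506 grip 14.974007754935883
(0.615, -0.15, 0.415) -78 row [0.203, -0.813, 0.002, -0.001, 0.001, -0.001] rows>= 2.0
(0.615, -0.02, 0.415) -78 row [0.18, -0.848, 0.0, 0.0, 0.0, 0.0] rows>= 2.1
(0.606, 0.051, 0.38) -78 row [0.04, -0.475, 0.233, 0.0, 0.0, 0.0] rows>= 1.3
(0.606, 0.051, 0.25) -78 row [0.0, 0.0, 0.867, 0.0, 0.0, 0.0] rows>= 2.1
```

Emit:
send_rows:
  commands:
    - [0.04,-0.16,0,0,0,0,1]
    - [0.08,-0.33,0,0,0,0,1]
    - [0.12,-0.49,0,0,0,0,1]
    - [0.16,-0.65,0,0,0,0,1]
    - [0.2,-0.81,0,0,0,0,1]

```text
time: 16.35
position: [0.6145, -0.1495, 0.4149]
tcp_rot: [[0.978, 0.206, -0.003], [0.206, -0.978, 0.001], [-0.003, -0.002, -1.0]]
wrist_force: [0.7, 0.1, -2.6]
opening: 0.507
gripper_force: 15.0
```

Emit:
send_rows:
  commands:
    - [0.04,-0.17,0,0,0,0,1]
    - [0.07,-0.34,0,0,0,0,1]
    - [0.11,-0.51,0,0,0,0,1]
    - [0.14,-0.68,0,0,0,0,1]
    - [0.18,-0.85,0,0,0,0,1]

```text
time: 16.98
position: [0.6144, -0.0193, 0.415]
tcp_rot: [[0.978, 0.206, -0.003], [0.206, -0.978, 0.0], [-0.003, -0.001, -1.0]]
wrist_force: [0.3, 0.9, -2.6]
opening: 0.508
gripper_force: 15.0
```

Emit:
send_rows:
  commands:
    - [0.01,-0.16,0.05,0,0,0,1]
    - [0.03,-0.32,0.1,0,0,0,1]
    - [0.04,-0.47,0.2,0,0,0,1]
    - [0.04,-0.47,0.23,0,0,0,1]
    - [0.04,-0.47,0.23,0,0,0,1]

```text
time: 17.6
position: [0.606, 0.0485, 0.3814]
tcp_rot: [[0.979, 0.205, -0.002], [0.205, -0.979, -0.002], [-0.002, 0.001, -1.0]]
wrist_force: [-0.2, 0.1, -1.7]
opening: 0.504
gripper_force: 15.0
```

```bash
python3 - <<'E'
from h import *
where(); rowto((.606,.051,.26),-78)
for f in("scene","top"):
    s=snapshot(f); P=cloud(s)
    m=P[(np.hypot(P[...,0]-.606,P[...,1]-.051)<.05)&(P[...,2]>.155)&(P[...,2]<.215)]; print("mill base",len(m), m[:,2].min() if len(m) else 0, circ(m[:,:2]) if len(m)>20 else 0)
E
```

```text
17.6 [0.606  0.0485 0.3814] yaw -78.2 F [-0.21  0.09 -1.7 ] open 0.504 grip 14.974467240281228
(0.606, 0.051, 0.26) -78 row [0.005, -0.017, 0.81, 0.001, 0.001, -0.002] rows>= 1.9
mill base 366 0.17415249627777243 (array([0.60893019, 0.05080564]), np.float64(0.026315134312509373))
mill base 261 0.17522556058167016 (array([0.61022534, 0.04986342]), np.float64(0.026989968864299625))
```

Emit:
send_rows:
  commands:
    - [-0.01,0,0.16,0,0,0,1]
    - [-0.01,0,0.32,0,0,0,1]
    - [-0.01,0,0.48,0,0,0,1]
    - [-0.01,0,0.64,0,0,0,1]
    - [-0.01,0,0.81,0,0,0,1]

```text
time: 18.32
position: [0.6054, 0.0479, 0.2608]
tcp_rot: [[0.979, 0.205, 0.002], [0.205, -0.979, -0.001], [0.002, 0.001, -1.0]]
wrist_force: [0.6, -0.3, -2.8]
opening: 0.505
gripper_force: 15.0
```

Emit:
send_rows:
  commands:
    - [0,0,0.06,0,0,0,1]
    - [0,0,0.12,0,0,0,1]
    - [0,0,0.18,0,0,0,1]
    - [0,0,0.24,0,0,0,1]
    - [0,0,0.26,0,0,0,1]

```text
time: 18.95
position: [0.6046, 0.0496, 0.2211]
tcp_rot: [[0.978, 0.207, -0.001], [0.207, -0.978, 0.0], [-0.001, -0.0, -1.0]]
wrist_force: [-0.1, -0.3, -2.0]
opening: 0.508
gripper_force: 15.0
```

Emit:
send_rows:
  commands:
    - [0,0,0,0,0,0,1]
    - [0,0,0.01,0,0,0,1]
    - [0,0,0.01,0,0,0,1]

```text
time: 19.32
position: [0.6048, 0.0495, 0.2202]
tcp_rot: [[0.978, 0.207, 0.0], [0.207, -0.978, 0.0], [0.0, 0.0, -1.0]]
wrist_force: [0.4, 0.7, -2.3]
opening: 0.51
gripper_force: 15.0
```

Still hanging freely at -2 N, about 5 mm to go.

Emit:
send_rows:
  commands:
    - [0,0,0.01,0,0,0,1]
    - [0,0,0.02,0,0,0,1]
    - [0,0,0.03,0,0,0,1]
    - [0,0,0.03,0,0,0,1]
    - [0,0,0.03,0,0,0,1]

```text
time: 19.95
position: [0.6049, 0.0495, 0.2157]
tcp_rot: [[0.978, 0.207, 0.0], [0.207, -0.978, 0.0], [0.0, -0.0, -1.0]]
wrist_force: [0.4, -0.1, 0.0]
opening: 0.504
gripper_force: 15.0
```

Emit:
send_rows:
  commands:
    - [0,0,0.005,0,0,0,1]
    - [0,0,0.01,0,0,0,1]
    - [0,0,0.01,0,0,0,1]

```text
time: 20.32
position: [0.6058, 0.0497, 0.2156]
tcp_rot: [[0.978, 0.207, 0.003], [0.207, -0.978, 0.001], [0.003, -0.0, -1.0]]
wrist_force: [-0.1, 0.3, 6.5]
opening: 0.506
gripper_force: 15.0
```

It is on the floor (+6.5 N). Releasing, then rising.

Emit:
send_rows:
  commands:
    - [0,0,0,0,0,0,-0.15]
    - [0,0,0,0,0,0,-0.4]
    - [0,0,0,0,0,0,-0.8]
    - [0,0,0,0,0,0,-0.8]
    - [0,0,0,0,0,0,-0.8]

```text
time: 20.95
position: [0.6048, 0.0494, 0.214]
tcp_rot: [[0.978, 0.206, -0.0], [0.206, -0.978, -0.0], [-0.0, 0.0, -1.0]]
wrist_force: [0.8, -0.2, -0.3]
opening: 0.892
gripper_force: 0.0
```

Emit:
send_rows:
  commands:
    - [0,0,-0.1,0,0,0,-0.8]
    - [0,0,-0.3,0,0,0,-0.8]
    - [0,0,-0.5,0,0,0,-0.8]
    - [0,0,-0.75,0,0,0,-0.8]
    - [0,0,-0.9,0,0,0,-0.8]

```text
time: 21.58
position: [0.6053, 0.0489, 0.3525]
tcp_rot: [[0.979, 0.206, 0.004], [0.206, -0.979, -0.0], [0.004, 0.001, -1.0]]
wrist_force: [0.7, -0.1, -0.2]
opening: 0.9
gripper_force: 0.0
```

```bash
python3 - <<'E'
from h import *
where()
s=snapshot("scene"); P=cloud(s)
for c,lo,H in(((.569,-.028),.03,.098),((.606,.051),.03,.178)):
    q=P[(np.hypot(P[...,0]-c[0],P[...,1]-c[1])<.045)&(P[...,2]>.032)&(P[...,2]<.2)]
    t=q[:,2].max(); print(c,"top",t,"exp",H,"top xy",q[q[:,2]>t-.006].mean(0), "base",circ(q[q[:,2]<.06][:,:2]))
cv2.imwrite("pics/end.png",cv2.resize(s["color"][120:320,220:460,::-1],None,fx=2.5,fy=2.5))
E
```

```text
21.575 [0.6053 0.0489 0.3525] yaw -78.1 F [ 0.69 -0.15 -0.18] open 0.9 grip 0.0
(0.569, -0.028) top 0.09930795314603619 exp 0.098 top xy [ 0.56789132 -0.02572889  0.09581519] base (array([ 0.56766384, -0.02745241]), np.float64(0.019222832630078103))
(0.606, 0.051) top 0.17894979184104687 exp 0.178 top xy [0.60281796 0.04923768 0.17673447] base (array([0.60700383, 0.05202945]), np.float64(0.024868091733818234))
```

View pics/end.png

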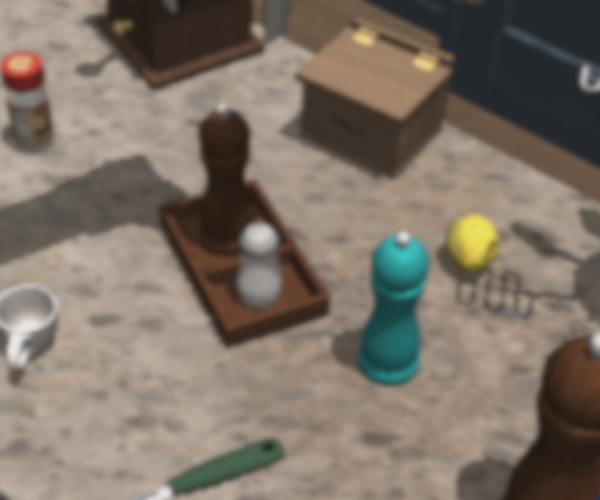

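The mill (crop 225,180) and the shaker (260,265) both stand upright in their bays, with tops at the expected heights. The arm is clear. Handing in.

```bash
python3 -c "
from workcell import *
print(sign_off())"
```

```text
the job is handed in; nothing more can be done
None
```

The salt shaker went into the narrow bay first and the pepper mill into the wide bay second; both stand upright and released, and the job is handed in at about 22 s, with no verdict returned.

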